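# Turn a slide carrier over against the step of a drying stand

### The arm

A 6-joint arm with a two-finger parallel gripper is mounted at the origin on the work surface. World frame = base frame: x ahead of the robot, y to its left, z up, the work surface at z = 0. Lengths are in m, angles in rad, forces in N, time in s.
With the tool pointing down it reaches from about 0.325 to 0.9 m from the base axis. Payload 3.5 kg.
Tool frame: the origin (TCP) lies on the front face of the gripper's body, between the roots of the fingers; the fingertips stand 73 mm ahead of it and the grasp point (between the pads) lies 54 mm ahead of it; z points along the fingers, y is the direction in which the jaws open and shut (so a half turn about z gives the same grasp; the last joint's range is limited). The gripper opens to 85 mm and grips with 20 to 120 N. Pads are 22 mm wide; open, the fingers measure 114 mm over their backs; the gripper's body (76 mm by 85 mm) begins 54 mm behind the grasp point. The pads swing forward as they close: fully open they stand 13 mm farther back than shut.
Start: joints at [-1.325, 0.276, -0.026, 1.268, 0, 1.467], TCP at [0.214, -0.587, 0.304] pointing down, gripper open.
Joint ranges: [-3.12, 3.12], [-0.85, 1.88], [-1.08, 1.24], [-1.95, 2.15], [-1.57, 1.53], [-3.14, 3.14]. Speed limits (rad/s): [2.57, 2.57, 3.14, 3.14, 3.14, 3.14].

### API

Orientations are given as a unit quaternion [w, x, y, z].
In Python, from station import read_state, camera, hand_in gives the robot as it stands. The module is installed in compiled form; this text tells all that it offers.
- The arm moves only by the tool servo_tool, never from a script. Its argument "motion" is a list of rows, each an object with "linear": the shift along the tool's x, y, z in m, a list of three; "rot": the turn, a rotation vector about the tool's x, y, z in rad, a list of three; "jaw": the opening in per cent of the stroke, from 0 (shut) to 100 (fully open). In form: [{"linear": [tx, ty, tz], "rot": [ax, ay, az], "jaw": jaw}, ...]. A call has 1 to 12 rows; each row shifts and turns the commanded pose from where the row before left it, along the tool's axes as they then stand; what a row does not reach is not made up. A row lasts 1/12 s, in which the tool goes at most 41.7 mm and 7.16 degrees, less where a joint would pass 70% of its speed; a pose out of reach is approached as far as the arm can. A call is refused whole if a number of a shift passes 0.0417 or a number of a turn 0.125, either way. A call with a gripper value outside its range is refused whole. The fingers move at their own pace and stop on an object; the grip force is fixed at half the most. Time passes only in rows, so rows that do not move let the fingers close. It gives the time, the measured TCP pose, the force and the opening at its end, in the units of the state.
- read_state(): the state, without advancing time (a new reading comes with each control period).
- camera(name): name is "scene" or "top" or "wrist"; returns a dict with "img" (420x560x3 uint8, red, green, blue), "fx", "fy", "cx", "cy" (pixels), "k1" (the pictures are not rectified: a ray, as slopes to the right and down, at radius r is drawn at 1 + k1 r^2 times it, then the intrinsics apply), "eye" and "attitude" of the camera in the world; the wrist camera has in their place "T_tool_cam" (4x4, takes a point from camera to tool coordinates, whose origin is the TCP and whose axes are the flange's). Camera axes: x right, y down, z forward; pixel columns grow to the right and rows downward; lengths in m; the calibration is good to about 2 mm. A picture is of the moment at which its call begins: read the wrist's pose just before it. There is no depth.
- hand_in(): hands the job in, once; it reports no verdict.
The state is a dict: "clock": time; "q": joint angles; "qd": joint speeds; "joint_efforts": joint torques, N m; "position": TCP position; "orientation": TCP orientation; "contact_force": force on the tool from outside, world axes, zero at the start; "ft_torque": the same for the moment, N m; "grip_width": opening from 0.0 (shut) to 1.0 (fully open).
Only numpy, scipy, OpenCV 4.12 (cv2) and the standard library are available. Lean on these libraries where they do the work, as an engineer would, in place of code of your own. Each camera call takes 0.05 s, during which the arm holds its last target. There are 200 camera calls.

### The job

Turn the slide carrier on the stepped drying stand over so that its slides drain: push it back along the lower step until it meets the step's wall, keep pushing under its overhanging edge so that it tips up on its far edge against the wall, and push it on over so that it lies flat, slides down, on the upper step. Only push it with the fingertips or the outside of the fingers; do not grasp, lift or carry it, and leave the bottle, beaker and jar alone.

Things in the scene. Friction and masses are not known exactly. Their poses are not given: they have to be found in the camera images.
- stand: Fixed aluminium drying stand, a block with two level steps, 150 mm wide (its y). Origin at bench level (z = 0) under the wall between the steps, at mid-width. x points level from the lower to the upper step, which is roughly to the robot's left (+y, within 21 degrees); z up. Lower step: x -75 to 0 mm, top 30 mm above the bench. Upper step: x 0 to +135 mm, top 42 mm above the bench. Between them the upright wall at x = 0, 12 mm high.
- step_edge (a point): Middle of the upper edge of the wall, 42 mm above the bench; axes as the stand's.
- carrier_center (a point): Centre of the loose slide carrier: rigid white plastic plate, 100 (its x) by 110 (y) by 8 mm thick (z), 0.1 to 0.2 kg, three glass slides let into its +z face, plain underside. Starts slides up on the lower step, its x within 6 degrees of the stand's, its middle within 18 mm of the stand's midline. z axis up at the start, down when turned over.
- carrier_far_edge (a point): Middle of the carrier's lower edge at its +x end, nearest the wall: from the centre, 50 mm along +x and 4 mm along -z; carrier's axes. Starts 9 to 19 mm short of the wall.
- carrier_near_edge (a point): Middle of the carrier's lower edge at its -x end: from the centre, 50 mm along -x and 4 mm along -z; carrier's axes. This end overhangs the open side of the lower step by 34 to 44 mm at the start (25 mm once the carrier is against the wall), 30 mm clear above the bench.
- stain_bottle: Bystander: amber glass bottle with a black cap, 38 mm across, 95 mm high, standing loose beside the stand. Origin at the centre of its underside.
- beaker: Bystander: white open beaker, 56 mm across, 70 mm high, loose. Origin at the centre of its underside.
- jar: Bystander: glass jar with a white lid, 52 mm across, 60 mm high, loose. Origin at the centre of its underside.
Mind the look-alikes: they are no part of the job. Of the things that look like the part that bears carrier_center, the smallest one is meant.

How it is judged:
By the outcome, as a careful person would: the job done as asked, in the order asked, and still so for the second after the job is handed in, with the robot touching nothing.
It also fails if it takes over 48 s, if anything falls off the work surface, if the arm or the gripper's body presses on something with over 40 N, if the wrist force passes 120 N, or if a joint passes its speed limit or range.

## Working session

There is one attempt and no reset: what is moved stays moved. The work goes in short steps, Python scripts to look and compute and a tool call to move; the robot and the scene stay as the last step left them, time stands still between calls to the robot, and variables do not carry over. Pictures are saved under pics/ and viewed, about 8 in all and at most 12, crops included, and the job is handed in when it is done.

Besides the shell and the picture viewer there is one more tool, called as name([rows], argument=value, ...), one row to a line, values as JSON. servo_tool: Moves the arm, as the interface text tells. Its arguments: {"type":"object","properties":{"motion":{"type":"array","items":{"type":"object","properties":{"linear":{"type":"array","items":{"type":"number"}},"rot":{"type":"array","items":{"type":"number"}},"jaw":{"type":"number"}}}}},"required":["motion"]}

```bash
mkdir -p pics; cat > h.py <<'E'
import numpy as np, cv2
from scipy.spatial.transform import Rotation as R
from station import read_state, camera
def rot(q):
    q=np.array(q,float)
    return q if q.ndim==2 else R.from_quat(q[[1,2,3,0]]).as_matrix()
def pose(c,s=None):
    if "eye" in c: return rot(c["attitude"]),np.array(c["eye"])
    T=np.array(c["T_tool_cam"]);Rt=rot(s["orientation"]);return Rt@T[:3,:3],Rt@T[:3,3]+np.array(s["position"])
def K(c): return np.array([[c["fx"],0,c["cx"]],[0,c["fy"],c["cy"]],[0,0,1.]]),np.array([c["k1"],0,0,0,0.])
def px2w(c,uv,z,s=None):
    Rc,e=pose(c,s);k,d=K(c)
    n=cv2.undistortPoints(np.array(uv,float).reshape(-1,1,2),k,d).reshape(-1,2)
    D=np.c_[n,np.ones(len(n))]@Rc.T
    z=np.broadcast_to(z,(len(n),))
    return e+D*((z-e[2])/D[:,2])[:,None]
def w2px(c,P,s=None):
    Rc,e=pose(c,s);k,d=K(c)
    p=(np.array(P,float).reshape(-1,3)-e)@Rc
    return cv2.projectPoints(p,np.zeros(3),np.zeros(3),k,d)[0].reshape(-1,2)
E
python3 - <<'E'
from h import *
s=read_state();print(s)
for n in("scene","top","wrist"):
    c=camera(n);print(n,{k:v for k,v in c.items() if k!="img"});cv2.imwrite(f"pics/{n}0.png",c["img"][...,::-1])
E
```

```text
{'clock': 0.0, 'q': array([-1.32536243e+00,  2.77117759e-01, -2.78804053e-02,  1.26799079e+00,
        1.94703301e-05,  1.46738623e+00]), 'qd': array([ 0.00082366,  0.00086795, -0.00122996, -0.00195986,  0.00106511,
        0.00023507]), 'joint_efforts': array([-2.13091907e-04, -4.45508552e+01,  2.95203173e+01,  1.64795306e-02,
        4.42718289e-06, -3.46239986e-06]), 'position': array([ 0.21347103, -0.58676061,  0.3027692 ]), 'orientation': array([-1.09423925e-03,  9.84826420e-01,  1.73538817e-01, -6.80751271e-05]), 'contact_force': array([0.00872376, 0.33141121, 0.99585249]), 'ft_torque': array([ 0.04499788, -0.02269802, -0.00866569]), 'grip_width': 1.0008217715872036}
scene {'fx': 393.58831726219466, 'fy': 393.58831726219466, 'cx': 282.0598339570962, 'cy': 208.48123506827352, 'k1': -0.10870310904331075, 'eye': array([1.0121805 , 0.43297443, 0.71262809]), 'attitude': array([-0.15784171,  0.39432849,  0.84016503, -0.33721472])}
top {'fx': 430.43135646671925, 'fy': 430.43135646671925, 'cx': 273.3660248990553, 'cy': 215.86335385662798, 'k1': -0.020354692286180587, 'eye': array([0.39886012, 0.06785998, 1.05481892]), 'attitude': array([ 0.03647682, -0.70188438,  0.70906802, -0.05701143])}
wrist {'fx': 316.6929830270264, 'fy': 316.6929830270264, 'cx': 278.5287767389792, 'cy': 210.63876819558854, 'k1': -0.05123171329325779, 'T_tool_cam': array([[ 8.06609501e-04, -9.62203170e-01, -2.72331434e-01,
         6.90802372e-02],
       [ 9.99999644e-01,  8.43544579e-04, -1.85511194e-05,
         1.50688324e-03],
       [ 2.47573650e-04, -2.72331322e-01,  9.62203508e-01,
        -7.03091589e-02],
       [ 0.00000000e+00,  0.00000000e+00,  0.00000000e+00,
         1.00000000e+00]])}
```

View pics/top0.png

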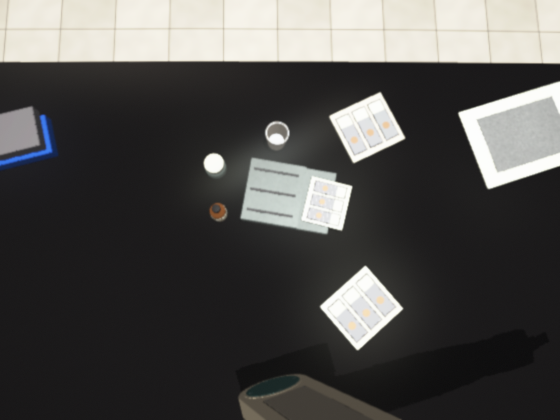

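View pics/scene0.png

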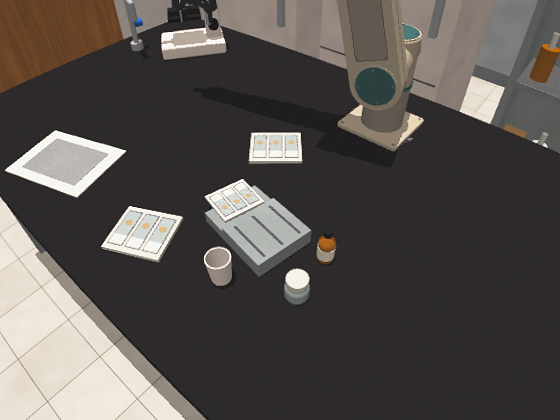

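Carrier candidates in the top view: (327,203) on the stand, (367,128) and (361,307) on the bench. The one on the stand is the smallest, so it is the one meant. In this view the stand spans about (242–336, 158–233), with the jar at (214,164), the bottle at (218,211) and the beaker at (277,134), all left of or above it. I'll check it in an enlarged crop.

```bash
python3 - <<'E'
import cv2
a=cv2.imread("pics/top0.png")[145:245,230:365];cv2.imwrite("pics/c1.png",cv2.resize(a,None,fx=5.9,fy=5.9,interpolation=cv2.INTER_CUBIC))
E
```

```text
(no output)
```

View pics/c1.png

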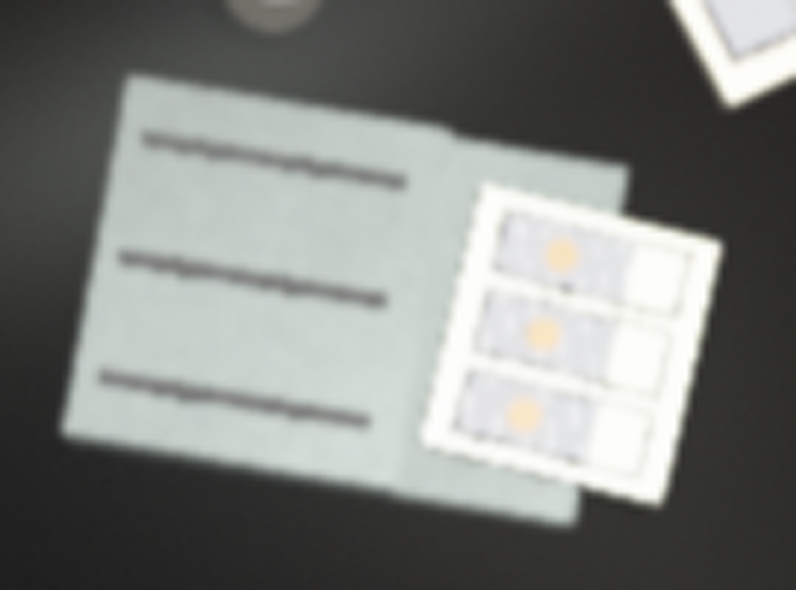

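The crop shows the small carrier with its corners at (483,183), (722,241), (661,505) and (424,443). The stand's outer corners are (129,75), (62,435), (628,165) and (577,525).

```bash
python3 - <<'E'
from h import *
c=camera("top")
f=lambda p:np.array(p,float)/5.9-0.5+0.5/5.9+[230,145]
up=px2w(c,f([(129,75),(62,435)]),.042);lo=px2w(c,f([(628,165),(577,525)]),.030)
ca=px2w(c,f([(483,183),(722,241),(661,505),(424,443)]),.038)
w=px2w(c,f([(450,130),(397,495)]),.042)
print(up,lo,w,ca,sep="\n")
d=up.mean(0)-lo.mean(0);L=np.linalg.norm(d[:2]);print("len",L,"w",np.linalg.norm(up[0]-up[1]),np.linalg.norm(lo[0]-lo[1]))
e=np.r_[d[:2]/L,0];a=np.arctan2(e[1],e[0]);O=(up.mean(0)-e*.135+lo.mean(0)+e*.075)/2;O[2]=0
# refine angle w/ side edges
sides=[(lo[i]-up[i])[:2] for i in(0,1)];print("yaw",np.degrees(a),[np.degrees(np.arctan2(*(-s[::-1]))) for s in sides],"O",O)
Rz=R.from_euler('z',a).as_matrix()
print("carrier in stand mm",1e3*(ca-O)@Rz); print("ctr",1e3*(ca.mean(0)-O)@Rz, "wall",1e3*(w-O)@Rz)
x=(ca[0]+ca[3]-ca[1]-ca[2])[:2];print("car yaw",np.degrees(np.arctan2(x[1],x[0])), np.linalg.norm(x)/2, np.linalg.norm(ca[0]-ca[3]))
for n,p,z in(("jar",(214,160),.06),("bottle",(216,209),.095),("beaker",(277,130),.07)):
    q=px2w(c,[p],z)[0];print(n,q,1e3*(q-O)@Rz)
E
```

```text
[[0.67672775 0.08880947 0.042     ]
 [0.52834327 0.11644921 0.042     ]]
[[ 0.64080354 -0.11750687  0.03      ]
 [ 0.49121473 -0.09192823  0.03      ]]
[[ 0.65299925 -0.04247449  0.042     ]
 [ 0.50291771 -0.01779705  0.042     ]]
[[ 0.6316503  -0.05599312  0.038     ]
 [ 0.60683229 -0.15384003  0.038     ]
 [ 0.49827528 -0.12503623  0.038     ]
 [ 0.52435819 -0.02948355  0.038     ]]
len 0.21053956480980174 w 0.15093677824385 0.15175993879753416
yaw 80.00923882962012 [np.float64(80.12257194377406), np.float64(79.89710447020136)] O [ 0.57906764 -0.03058918  0.        ]
carrier in stand mm [[ -15.89617509  -56.19259714   38.        ]
 [-116.56497621  -48.72633057   38.        ]
 [-107.03144509   63.18163925   38.        ]
 [  -8.4026458    54.07163913   38.        ]]
ctr [-61.97381055   3.08358767  38.        ] wall [[  1.12126775 -74.87246645  42.        ]
 [ -0.61305644  77.21446616  42.        ]]
car yaw 75.25469538408578 0.09999288242740628 0.11051857211374676
jar [0.66564109 0.1769954  0.06      ] [219.45628526 -49.2469079   60.        ]
bottle [0.54312538 0.16793737 0.095     ] [189.2804397   69.83946462  95.        ]
beaker [0.73544232 0.0272811  0.07      ] [  84.12206011 -143.96349364   70.        ]
```

servo_tool([
  {"linear": [0.0361, -0.0191, 0.0042], "rot": [0, 0, 0], "jaw": 60},
  {"linear": [0.0361, -0.0191, 0.0042], "rot": [0, 0, 0], "jaw": 60},
  {"linear": [0.0361, -0.0191, 0.0042], "rot": [0, 0, 0], "jaw": 60},
  {"linear": [0.0361, -0.0191, 0.0042], "rot": [0, 0, 0], "jaw": 60},
  {"linear": [0.0361, -0.0191, 0.0042], "rot": [0, 0, 0], "jaw": 60},
  {"linear": [0.0361, -0.0191, 0.0042], "rot": [0, 0, 0], "jaw": 60},
  {"linear": [0.0361, -0.0191, 0.0042], "rot": [0, 0, 0], "jaw": 60},
  {"linear": [0.0361, -0.0191, 0.0042], "rot": [0, 0, 0], "jaw": 60},
  {"linear": [0.0361, -0.0191, 0.0042], "rot": [0, 0, 0], "jaw": 60},
  {"linear": [0.0361, -0.0191, 0.0042], "rot": [0, 0, 0], "jaw": 60},
  {"linear": [0.0361, -0.0191, 0.0042], "rot": [0, 0, 0], "jaw": 60},
  {"linear": [0.0361, -0.0191, 0.0042], "rot": [0, 0, 0], "jaw": 60},
])

```text
clock: 1.2
position: [0.5433, -0.2221, 0.2533]
orientation: [0.0, 0.985, 0.174, -0.0]
contact_force: [-0.7, -0.6, -0.1]
grip_width: 0.603
```

servo_tool([
  {"linear": [0, 0, 0], "rot": [0, 0, -0.0873], "jaw": 60},
  {"linear": [0, 0, 0], "rot": [0, 0, -0.0873], "jaw": 60},
  {"linear": [0, 0, 0], "rot": [0, 0, -0.0873], "jaw": 60},
  {"linear": [0, 0, 0], "rot": [0, 0, -0.0873], "jaw": 60},
  {"linear": [0, 0, 0], "rot": [0, 0, -0.0873], "jaw": 60},
  {"linear": [0, 0, 0], "rot": [0, 0, -0.0873], "jaw": 60},
  {"linear": [0, 0, 0], "rot": [0, 0, -0.0873], "jaw": 60},
  {"linear": [0, 0, 0], "rot": [0, 0, -0.0873], "jaw": 60},
  {"linear": [0, 0, 0], "rot": [0, 0, -0.0873], "jaw": 60},
  {"linear": [0, 0, 0], "rot": [0, 0, -0.0873], "jaw": 60},
  {"linear": [0, 0, 0], "rot": [0, 0, -0.0873], "jaw": 60},
  {"linear": [0, 0, 0], "rot": [0, 0, -0.0873], "jaw": 60},
])

```text
clock: 2.2
position: [0.5422, -0.2238, 0.2532]
orientation: [-0.0, 0.765, 0.644, -0.0]
contact_force: [-0.5, -0.2, 0.0]
grip_width: 0.602
```

servo_tool([
  {"linear": [0, 0, 0], "rot": [0, 0.0654, 0], "jaw": 60},
  {"linear": [0, 0, 0], "rot": [0, 0.0654, 0], "jaw": 60},
  {"linear": [0, 0, 0], "rot": [0, 0.0654, 0], "jaw": 60},
  {"linear": [0, 0, 0], "rot": [0, 0.0654, 0], "jaw": 60},
  {"linear": [0, 0, 0], "rot": [0, 0.0654, 0], "jaw": 60},
  {"linear": [0, 0, 0], "rot": [0, 0.0654, 0], "jaw": 60},
  {"linear": [0, 0, 0], "rot": [0, 0.0654, 0], "jaw": 60},
  {"linear": [0, 0, 0], "rot": [0, 0.0654, 0], "jaw": 60},
  {"linear": [0, 0, 0], "rot": [0, 0.0654, 0], "jaw": 60},
  {"linear": [0, 0, 0], "rot": [0, 0.0654, 0], "jaw": 60},
  {"linear": [0, 0, 0], "rot": [0, 0.0654, 0], "jaw": 60},
  {"linear": [0, 0, 0], "rot": [0, 0.0654, 0], "jaw": 60},
])

```text
clock: 3.2
position: [0.5424, -0.2242, 0.2535]
orientation: [-0.246, 0.707, 0.594, 0.294]
contact_force: [-1.1, -0.5, -0.6]
grip_width: 0.601
```

```bash
cat >> h.py <<'E'
O=np.array([.57907,-.03059,0]);RS=R.from_euler('z',80,degrees=True).as_matrix()
def st():
    s=read_state();Rt=rot(s["orientation"]);p=(np.array(s["position"])-O)@RS
    print("t",round(s["clock"],2),"TCP stand mm",(1e3*p).round(1),"F stand",(np.array(s["contact_force"])@RS).round(2),"grip",round(float(s["grip_width"]),2))
    print("tool axes in stand (cols)",(RS.T@Rt).round(3).tolist(),"tip73",(1e3*(p+.073*RS.T@Rt[:,2])).round(1),"q",s["q"].round(2))
    return s,p,RS.T@Rt
E
python3 -c "
from h import *
s,p,T=st()
g=np.array([-.1966,.003,.1016]);print('delta tool',T.T@(g-p))"
```

```text
t 3.2 TCP stand mm [-197.     2.4  253.5] F stand [-0.72  1.   -0.61] grip 0.6
tool axes in stand (cols) [[0.706, -0.0, 0.709], [0.0, -1.0, -0.001], [0.709, 0.001, -0.706]] tip73 [-145.3    2.4  202. ] q [-0.73  0.46 -0.03  1.56  0.65  0.85]
delta tool [-0.10736146 -0.00063695  0.10751839]
```

servo_tool([
  {"linear": [-0.0133, 0, 0.0133], "rot": [0, 0, 0], "jaw": 60},
  {"linear": [-0.0133, 0, 0.0133], "rot": [0, 0, 0], "jaw": 60},
  {"linear": [-0.0133, 0, 0.0133], "rot": [0, 0, 0], "jaw": 60},
  {"linear": [-0.0133, 0, 0.0133], "rot": [0, 0, 0], "jaw": 60},
  {"linear": [-0.0133, 0, 0.0133], "rot": [0, 0, 0], "jaw": 60},
  {"linear": [-0.0133, 0, 0.0133], "rot": [0, 0, 0], "jaw": 60},
  {"linear": [-0.0133, 0, 0.0133], "rot": [0, 0, 0], "jaw": 60},
  {"linear": [-0.0133, 0, 0.0133], "rot": [0, 0, 0], "jaw": 60},
])

```text
clock: 3.87
position: [0.5423, -0.2241, 0.1019]
orientation: [-0.246, 0.708, 0.594, 0.293]
contact_force: [-0.9, 0.3, -0.2]
grip_width: 0.6
```

```bash
python3 - <<'E'
from h import *
s,p,T=st()
def crop(n,q):
    c=camera(n);im=c["img"][...,::-1].copy();return c,im
a=camera("wrist")["img"][...,::-1];b=camera("scene");i=b["img"][...,::-1]
tip=p+.073*T[:,2];uv=w2px(b,[O+RS@tip])[0];print("scene tip px",uv)
u,v=uv.astype(int);x0,y0=max(0,u-70),max(0,v-70)
cr=cv2.resize(i[y0:y0+140,x0:x0+187],(560,420),interpolation=cv2.INTER_CUBIC);print(x0,y0)
cv2.imwrite("pics/p3.png",np.hstack([cv2.resize(cr,(400,300)),cv2.resize(a,(400,300))]))
E
```

```text
t 3.87 TCP stand mm [-196.9    2.6  101.9] F stand [ 0.16  0.91 -0.16] grip 0.6
tool axes in stand (cols) [[0.708, 0.0, 0.707], [0.0, -1.0, 0.0], [0.707, 0.0, -0.708]] tip73 [-145.3    2.6   50.3] q [-0.73  0.62 -0.14  1.29  0.64  0.85]
scene tip px [214.38967913 177.48733745]
144 107
```

View pics/p3.png

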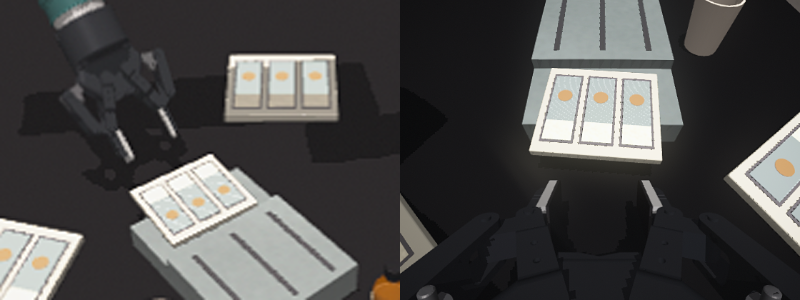

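servo_tool([
  {"linear": [-0.0078, 0, 0.0078], "rot": [0, 0, 0], "jaw": 60},
  {"linear": [-0.0078, 0, 0.0078], "rot": [0, 0, 0], "jaw": 60},
  {"linear": [-0.0078, 0, 0.0078], "rot": [0, 0, 0], "jaw": 60},
  {"linear": [-0.0078, 0, 0.0078], "rot": [0, 0, 0], "jaw": 60},
  {"linear": [0.0042, 0, 0.0042], "rot": [0, 0, 0], "jaw": 60},
  {"linear": [0.0042, 0, 0.0042], "rot": [0, 0, 0], "jaw": 60},
  {"linear": [0.0042, 0, 0.0042], "rot": [0, 0, 0], "jaw": 60},
  {"linear": [0.0042, 0, 0.0042], "rot": [0, 0, 0], "jaw": 60},
  {"linear": [0.0042, 0, 0.0042], "rot": [0, 0, 0], "jaw": 60},
  {"linear": [0.0042, 0, 0.0042], "rot": [0, 0, 0], "jaw": 60},
])

```text
clock: 4.8
position: [0.5489, -0.1882, 0.0595]
orientation: [-0.245, 0.708, 0.594, 0.293]
contact_force: [0.6, -0.3, 0.5]
grip_width: 0.602
```

```bash
python3 - <<'E'
from h import *
s,p,T=st()
a=camera("wrist")["img"][...,::-1];i=camera("scene")["img"][...,::-1]
cr=cv2.resize(i[130:270,160:347],(560,420),interpolation=cv2.INTER_CUBIC)
cv2.imwrite("pics/p4.png",np.hstack([cv2.resize(cr,(400,300)),cv2.resize(a,(400,300))]))
E
```

```text
t 4.8 TCP stand mm [-160.5    2.3   59.5] F stand [-0.18 -0.63  0.46] grip 0.6
tool axes in stand (cols) [[0.708, 0.001, 0.706], [0.001, -1.0, -0.0], [0.706, 0.001, -0.708]] tip73 [-108.9    2.3    7.8] q [-0.68  0.65 -0.2   1.17  0.67  0.9 ]
```

View pics/p4.png

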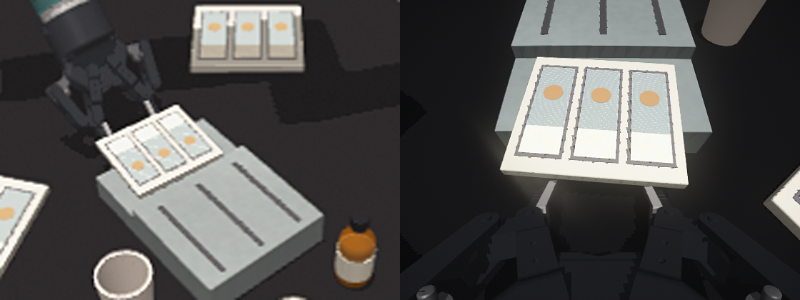

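The fingertips are just under the near edge with no contact yet. Next I slide the carrier slowly to the wall.

servo_tool([
  {"linear": [0.0011, 0, 0.0011], "rot": [0, 0, 0], "jaw": 60},
  {"linear": [0.0011, 0, 0.0011], "rot": [0, 0, 0], "jaw": 60},
  {"linear": [0.0011, 0, 0.0011], "rot": [0, 0, 0], "jaw": 60},
  {"linear": [0.0011, 0, 0.0011], "rot": [0, 0, 0], "jaw": 60},
  {"linear": [0.0011, 0, 0.0011], "rot": [0, 0, 0], "jaw": 60},
  {"linear": [0.0011, 0, 0.0011], "rot": [0, 0, 0], "jaw": 60},
  {"linear": [0.0011, 0, 0.0011], "rot": [0, 0, 0], "jaw": 60},
  {"linear": [0.0011, 0, 0.0011], "rot": [0, 0, 0], "jaw": 60},
  {"linear": [0.0011, 0, 0.0011], "rot": [0, 0, 0], "jaw": 60},
  {"linear": [0.0011, 0, 0.0011], "rot": [0, 0, 0], "jaw": 60},
  {"linear": [0.0011, 0, 0.0011], "rot": [0, 0, 0], "jaw": 60},
  {"linear": [0.0011, 0, 0.0011], "rot": [0, 0, 0], "jaw": 60},
])

```text
clock: 5.9
position: [0.5519, -0.171, 0.0587]
orientation: [-0.245, 0.708, 0.594, 0.292]
contact_force: [-1.3, -6.1, -1.4]
grip_width: 0.6
```

```bash
python3 - <<'E'
from h import *
s,p,T=st()
a=camera("wrist")["img"][...,::-1];i=camera("top")["img"][...,::-1]
cr=cv2.resize(i[150:240,230:350],(400,300),interpolation=cv2.INTER_CUBIC)
cv2.imwrite("pics/p5.png",np.hstack([cr,cv2.resize(a,(400,300))]))
E
```

```text
t 5.9 TCP stand mm [-143.     2.4   58.7] F stand [-6.24  0.21 -1.38] grip 0.6
tool axes in stand (cols) [[0.709, 0.0, 0.705], [0.001, -1.0, 0.0], [0.705, 0.0, -0.709]] tip73 [-91.5   2.4   7. ] q [-0.66  0.64 -0.23  1.14  0.68  0.93]
```

View pics/p5.png

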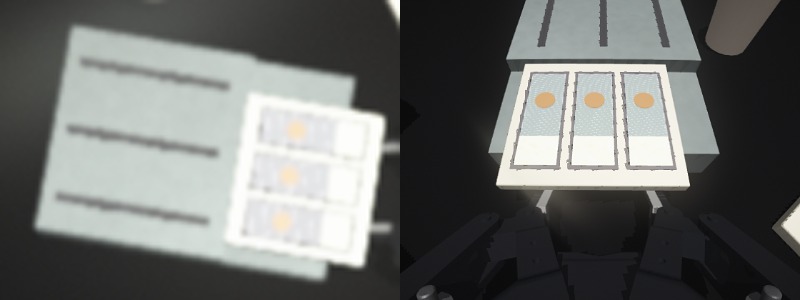

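The carrier now sits square against the wall: the -x force on the tool rose to 6 N, and the geometry puts its near edge at x≈-100. Next I lift along the arc.

servo_tool([
  {"linear": [0.0025, 0, -0.0025], "rot": [0, 0, 0], "jaw": 60},
  {"linear": [0.0025, 0, -0.0025], "rot": [0, 0, 0], "jaw": 60},
  {"linear": [0.0025, 0, -0.0025], "rot": [0, 0, 0], "jaw": 60},
  {"linear": [0.0025, 0, -0.0024], "rot": [0, 0, 0], "jaw": 60},
  {"linear": [0.0025, 0, -0.0024], "rot": [0, 0, 0], "jaw": 60},
  {"linear": [0.0028, 0, -0.0019], "rot": [0, 0, 0], "jaw": 60},
  {"linear": [0.0028, 0, -0.0019], "rot": [0, 0, 0], "jaw": 60},
  {"linear": [0.0028, 0, -0.0019], "rot": [0, 0, 0], "jaw": 60},
  {"linear": [0.0029, 0, -0.0019], "rot": [0, 0, 0], "jaw": 60},
  {"linear": [0.0029, 0, -0.0019], "rot": [0, 0, 0], "jaw": 60},
])

```text
clock: 6.83
position: [0.5522, -0.1664, 0.0935]
orientation: [-0.246, 0.708, 0.594, 0.293]
contact_force: [0.3, -0.5, -1.1]
grip_width: 0.603
```

```bash
python3 - <<'E'
from h import *
s,p,T=st()
a=camera("wrist")["img"][...,::-1];i=camera("scene")["img"][...,::-1]
cr=cv2.resize(i[130:250,180:340],(400,300),interpolation=cv2.INTER_CUBIC)
cv2.imwrite("pics/p6.png",np.hstack([cr,cv2.resize(a,(400,300))]))
E
```

```text
t 6.83 TCP stand mm [-138.4    2.9   93.5] F stand [-0.48 -0.36 -1.06] grip 0.6
tool axes in stand (cols) [[0.707, 0.0, 0.707], [-0.0, -1.0, 0.001], [0.707, -0.001, -0.707]] tip73 [-86.8   2.9  41.9] q [-0.65  0.59 -0.22  1.19  0.68  0.94]
```

View pics/p6.png

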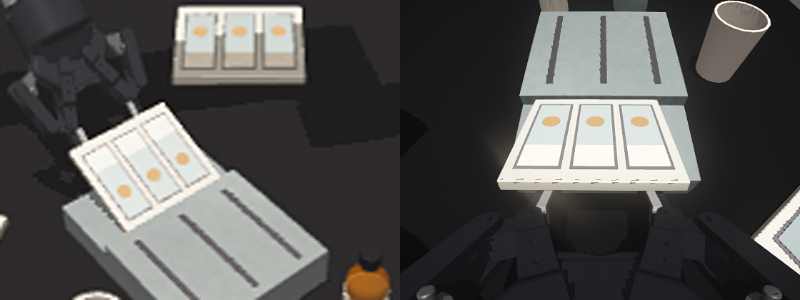

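Tipped to about 20°, square against the wall with both fingers underneath. I continue along the arc to 45°.

servo_tool([
  {"linear": [0.0031, 0, -0.0014], "rot": [0, 0, 0], "jaw": 60},
  {"linear": [0.0031, 0, -0.0014], "rot": [0, 0, 0], "jaw": 60},
  {"linear": [0.0031, 0, -0.0014], "rot": [0, 0, 0], "jaw": 60},
  {"linear": [0.0031, 0, -0.0014], "rot": [0, 0, 0], "jaw": 60},
  {"linear": [0.0031, 0, -0.0013], "rot": [0, 0, 0], "jaw": 60},
  {"linear": [0.0035, 0, -0.001], "rot": [0, 0, 0], "jaw": 60},
  {"linear": [0.0035, 0, -0.0009], "rot": [0, 0, 0], "jaw": 60},
  {"linear": [0.0035, 0, -0.0008], "rot": [0, 0, 0], "jaw": 60},
  {"linear": [0.0035, 0, -0.0006], "rot": [0, 0, 0], "jaw": 60},
  {"linear": [0.0035, 0, -0.0005], "rot": [0, 0, 0], "jaw": 60},
  {"linear": [0.0035, 0, -0.0004], "rot": [0, 0, 0], "jaw": 60},
  {"linear": [0.0035, 0, -0.0003], "rot": [0, 0, 0], "jaw": 60},
])

```text
clock: 7.93
position: [0.5559, -0.1469, 0.1298]
orientation: [-0.246, 0.708, 0.594, 0.293]
contact_force: [-0.0, -1.4, -0.7]
grip_width: 0.603
```

```bash
python3 - <<'E'
from h import *
s,p,T=st()
a=camera("wrist")["img"][...,::-1];i=camera("scene")["img"][...,::-1]
cr=cv2.resize(i[130:250,180:340],(400,300),interpolation=cv2.INTER_CUBIC)
cv2.imwrite("pics/p7.png",np.hstack([cr,cv2.resize(a,(400,300))]))
E
```

```text
t 7.93 TCP stand mm [-118.6    2.6  129.8] F stand [-1.4  -0.22 -0.66] grip 0.6
tool axes in stand (cols) [[0.708, 0.0, 0.707], [0.0, -1.0, 0.0], [0.707, -0.0, -0.708]] tip73 [-67.    2.6  78.1] q [-0.62  0.53 -0.22  1.23  0.69  0.98]
```

View pics/p7.png

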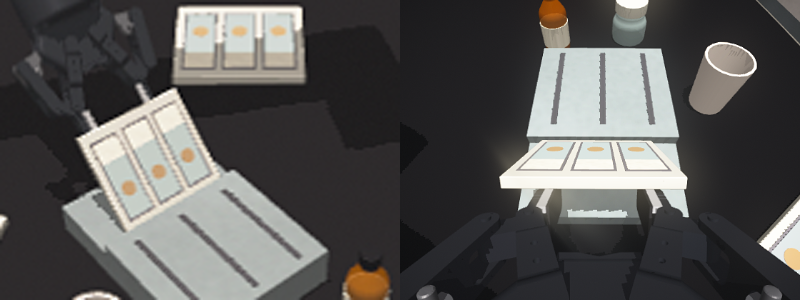

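About 45° and square, contact forces low. On to 75°.

servo_tool([
  {"linear": [0.0038, 0, 0.0001], "rot": [0, 0, 0], "jaw": 60},
  {"linear": [0.0037, 0, 0.0003], "rot": [0, 0, 0], "jaw": 60},
  {"linear": [0.0037, 0, 0.0004], "rot": [0, 0, 0], "jaw": 60},
  {"linear": [0.0037, 0, 0.0004], "rot": [0, 0, 0], "jaw": 60},
  {"linear": [0.0037, 0, 0.0005], "rot": [0, 0, 0], "jaw": 60},
  {"linear": [0.0037, 0, 0.0006], "rot": [0, 0, 0], "jaw": 60},
  {"linear": [0.0036, 0, 0.001], "rot": [0, 0, 0], "jaw": 60},
  {"linear": [0.0036, 0, 0.0012], "rot": [0, 0, 0], "jaw": 60},
  {"linear": [0.0035, 0, 0.0014], "rot": [0, 0, 0], "jaw": 60},
  {"linear": [0.0035, 0, 0.0015], "rot": [0, 0, 0], "jaw": 60},
  {"linear": [0.0034, 0, 0.0016], "rot": [0, 0, 0], "jaw": 60},
  {"linear": [0.0033, 0, 0.0017], "rot": [0, 0, 0], "jaw": 60},
])

```text
clock: 9.03
position: [0.5626, -0.1092, 0.1526]
orientation: [-0.246, 0.708, 0.594, 0.293]
contact_force: [0.4, 0.6, -0.7]
grip_width: 0.598
```

```bash
python3 - <<'E'
from h import *
s,p,T=st()
a=camera("wrist")["img"][...,::-1];i=camera("scene")["img"][...,::-1]
cr=cv2.resize(i[130:250,180:340],(400,300),interpolation=cv2.INTER_CUBIC)
cv2.imwrite("pics/p8.png",np.hstack([cr,cv2.resize(a,(400,300))]))
E
```

```text
t 9.03 TCP stand mm [-80.3   2.6 152.6] F stand [ 0.66 -0.28 -0.71] grip 0.6
tool axes in stand (cols) [[0.707, 0.0, 0.707], [0.0, -1.0, 0.0], [0.707, 0.0, -0.707]] tip73 [-28.7   2.6 101. ] q [-0.56  0.48 -0.25  1.21  0.71  1.05]
```

View pics/p8.png

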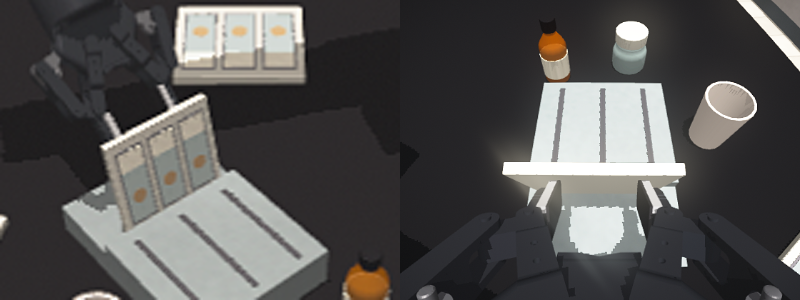

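About 72° and standing up properly. I push slowly through vertical.

servo_tool([
  {"linear": [0.0025, 0, 0.0016], "rot": [0, 0, 0], "jaw": 60},
  {"linear": [0.0025, 0, 0.0016], "rot": [0, 0, 0], "jaw": 60},
  {"linear": [0.0024, 0, 0.0017], "rot": [0, 0, 0], "jaw": 60},
  {"linear": [0.0023, 0, 0.0018], "rot": [0, 0, 0], "jaw": 60},
  {"linear": [0.0022, 0, 0.0018], "rot": [0, 0, 0], "jaw": 60},
  {"linear": [0.0022, 0, 0.0018], "rot": [0, 0, 0], "jaw": 60},
  {"linear": [0.0022, 0, 0.0018], "rot": [0, 0, 0], "jaw": 60},
  {"linear": [0.0021, 0, 0.0019], "rot": [0, 0, 0], "jaw": 60},
  {"linear": [0.002, 0, 0.002], "rot": [0, 0, 0], "jaw": 60},
  {"linear": [0.002, 0, 0.002], "rot": [0, 0, 0], "jaw": 60},
])

```text
clock: 9.97
position: [0.5675, -0.0812, 0.1556]
orientation: [-0.246, 0.708, 0.594, 0.293]
contact_force: [0.1, 0.1, 0.7]
grip_width: 0.599
```

servo_tool([
  {"linear": [0.0017, 0, 0.0017], "rot": [0, 0, 0], "jaw": 60},
  {"linear": [0.0017, 0, 0.0017], "rot": [0, 0, 0], "jaw": 60},
  {"linear": [0.0017, 0, 0.0017], "rot": [0, 0, 0], "jaw": 60},
  {"linear": [0.0017, 0, 0.0017], "rot": [0, 0, 0], "jaw": 60},
  {"linear": [0.0017, 0, 0.0017], "rot": [0, 0, 0], "jaw": 60},
  {"linear": [0.0017, 0, 0.0017], "rot": [0, 0, 0], "jaw": 60},
  {"linear": [0.0017, 0, 0.0017], "rot": [0, 0, 0], "jaw": 60},
  {"linear": [0.0017, 0, 0.0017], "rot": [0, 0, 0], "jaw": 60},
  {"linear": [0.0017, 0, 0.0017], "rot": [0, 0, 0], "jaw": 60},
  {"linear": [0.0017, 0, 0.0017], "rot": [0, 0, 0], "jaw": 60},
])

```text
clock: 10.8
position: [0.5717, -0.0576, 0.1556]
orientation: [-0.246, 0.708, 0.594, 0.293]
contact_force: [1.5, 0.5, 0.1]
grip_width: 0.597
```

```bash
python3 - <<'E'
from h import *
s,p,T=st()
a=camera("wrist")["img"][...,::-1];i=camera("scene")["img"][...,::-1]
cr=cv2.resize(i[130:290,180:340],(400,400),interpolation=cv2.INTER_CUBIC)
cv2.imwrite("pics/p9.png",np.hstack([cr,cv2.resize(a,(400,400))]))
E
```

```text
t 10.8 TCP stand mm [-27.9   2.6 155.6] F stand [ 0.75 -1.34  0.13] grip 0.6
tool axes in stand (cols) [[0.708, 0.0, 0.707], [0.0, -1.0, 0.0], [0.707, 0.0, -0.708]] tip73 [ 23.7   2.6 103.9] q [-0.48  0.44 -0.29  1.13  0.74  1.15]
```

View pics/p9.png

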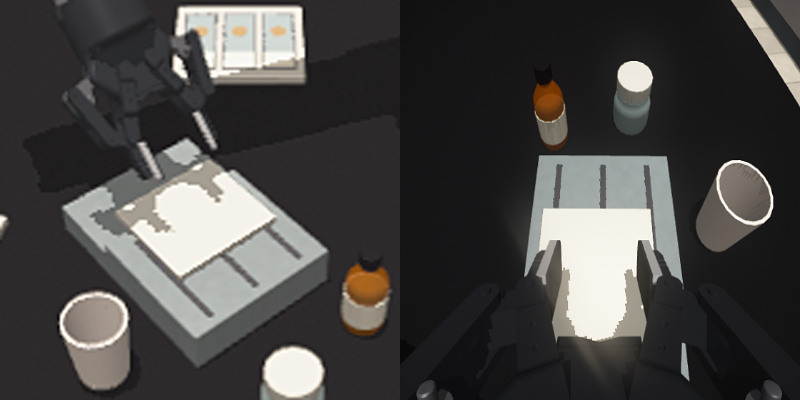

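It lies flat, plain underside up, on the upper step, and the bystanders are undisturbed. I back off and measure from the top camera.

servo_tool([
  {"linear": [0, 0, -0.02], "rot": [0, 0, 0], "jaw": 60},
  {"linear": [0, 0, -0.02], "rot": [0, 0, 0], "jaw": 60},
  {"linear": [0, 0, -0.02], "rot": [0, 0, 0], "jaw": 60},
  {"linear": [0, 0, -0.02], "rot": [0, 0, 0], "jaw": 60},
  {"linear": [0, 0, -0.02], "rot": [0, 0, 0], "jaw": 60},
  {"linear": [0, 0, -0.02], "rot": [0, 0, 0], "jaw": 60},
  {"linear": [0, 0, -0.02], "rot": [0, 0, 0], "jaw": 60},
  {"linear": [0, 0, -0.02], "rot": [0, 0, 0], "jaw": 60},
])

```text
clock: 11.57
position: [0.5518, -0.1699, 0.2694]
orientation: [-0.246, 0.708, 0.594, 0.293]
contact_force: [0.1, -0.1, 0.4]
grip_width: 0.597
```

```bash
python3 - <<'E'
from h import *
s,p,T=st()
c=camera("top");i=c["img"][...,::-1];cv2.imwrite("pics/top9.png",i)
cv2.imwrite("pics/c10.png",cv2.resize(i[145:245,230:365],None,fx=5.9,fy=5.9,interpolation=cv2.INTER_CUBIC))
E
```

```text
t 11.57 TCP stand mm [-141.9    2.7  269.4] F stand [-0.05 -0.09  0.36] grip 0.6
tool axes in stand (cols) [[0.708, 0.0, 0.707], [0.0, -1.0, -0.0], [0.707, 0.0, -0.708]] tip73 [-90.3   2.7 217.8] q [-0.66  0.4  -0.08  1.52  0.68  0.94]
```

View pics/c10.png

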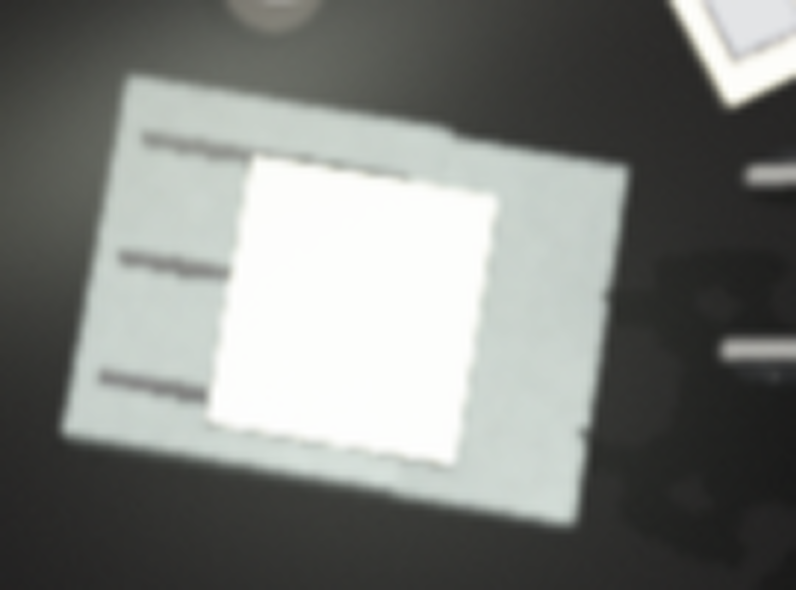

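```bash
python3 - <<'E'
from h import *
s,p,T=st();c=camera("top")
f=lambda p:np.array(p,float)/5.9-0.5+0.5/5.9+[230,145]
ca=px2w(c,f([(253,155),(497,197),(455,465),(210,425)]),.050)
print("carrier stand mm",(1e3*(ca-O)@RS).round(1),np.linalg.norm(ca[0]-ca[1]),np.linalg.norm(ca[0]-ca[3]))
for L in(.060,.064,.068,.073):
  for y in(-.027,.027):
    for dx in(-.011,.011):
      uv=w2px(c,[O+RS@(p+T@[dx,y,L])])[0];print(L,y,dx,((uv+.5-.5/5.9-[230,145])*5.9).round())
E
```

```text
t 11.62 TCP stand mm [-144.5    1.1  272.1] F stand [-1.37 -1.48  2.09] grip 0.6
tool axes in stand (cols) [[0.709, -0.002, 0.705], [0.002, -1.0, -0.005], [0.705, 0.005, -0.709]] tip73 [-93.1   0.7 220.4] q [-0.66  0.4  -0.08  1.52  0.68  0.93]
carrier stand mm [[ 78.9 -49.   50. ]
 [-21.4 -48.5  50. ]
 [-21.1  62.4  50. ]
 [ 78.   62.7  50. ]] 0.10033745614670848 0.11168671191634622
0.06 -0.027 -0.011 [786. 348.]
0.06 -0.027 0.011 [750. 333.]
0.06 0.027 -0.011 [808. 192.]
0.06 0.027 0.011 [773. 174.]
0.064 -0.027 -0.011 [776. 348.]
0.064 -0.027 0.011 [740. 333.]
0.064 0.027 -0.011 [798. 193.]
0.064 0.027 0.011 [763. 175.]
0.068 -0.027 -0.011 [766. 348.]
0.068 -0.027 0.011 [730. 333.]
0.068 0.027 -0.011 [788. 193.]
0.068 0.027 0.011 [752. 175.]
0.073 -0.027 -0.011 [753. 348.]
0.073 -0.027 0.011 [717. 333.]
0.073 0.027 -0.011 [775. 194.]
0.073 0.027 0.011 [740. 176.]
```

Corners measure 100 × 112 mm at z = 50, so it is flat and square, but its tail still overhangs the wall by 21 mm. I'll stand the fingers upright and push the end face about 25 mm so it rests fully on the upper step.

servo_tool([
  {"linear": [0, 0, 0], "rot": [0, -0.0982, 0], "jaw": 60},
  {"linear": [0, 0, 0], "rot": [0, -0.0982, 0], "jaw": 60},
  {"linear": [0, 0, 0], "rot": [0, -0.0982, 0], "jaw": 60},
  {"linear": [0, 0, 0], "rot": [0, -0.0982, 0], "jaw": 60},
  {"linear": [0, 0, 0], "rot": [0, -0.0982, 0], "jaw": 60},
  {"linear": [0, 0, 0], "rot": [0, -0.0982, 0], "jaw": 60},
  {"linear": [0, 0, 0], "rot": [0, -0.0982, 0], "jaw": 60},
  {"linear": [0, 0, 0], "rot": [0, -0.0982, 0], "jaw": 60},
  {"linear": [0.02, -0.001, 0.01], "rot": [0, 0, 0], "jaw": 60},
  {"linear": [0.02, -0.001, 0.01], "rot": [0, 0, 0], "jaw": 60},
  {"linear": [0.02, -0.001, 0.01], "rot": [0, 0, 0], "jaw": 60},
  {"linear": [0.02, -0.001, 0.01], "rot": [0, 0, 0], "jaw": 60},
])

```text
clock: 12.67
position: [0.5613, -0.0878, 0.2273]
orientation: [-0.0, 0.766, 0.643, -0.0]
contact_force: [-0.5, 0.1, -1.7]
grip_width: 0.598
```

servo_tool([
  {"linear": [0, 0, 0.015], "rot": [0, 0, 0], "jaw": 60},
  {"linear": [0, 0, 0.015], "rot": [0, 0, 0], "jaw": 60},
  {"linear": [0, 0, 0.015], "rot": [0, 0, 0], "jaw": 60},
  {"linear": [0, 0, 0.015], "rot": [0, 0, 0], "jaw": 60},
  {"linear": [0, 0, 0.015], "rot": [0, 0, 0], "jaw": 60},
  {"linear": [0, 0, 0.015], "rot": [0, 0, 0], "jaw": 60},
  {"linear": [0, 0, 0.01], "rot": [0, 0, 0], "jaw": 60},
  {"linear": [0, 0, 0.01], "rot": [0, 0, 0], "jaw": 60},
])

```text
clock: 13.33
position: [0.5611, -0.089, 0.1171]
orientation: [-0.001, 0.766, 0.643, -0.001]
contact_force: [-0.4, 0.1, -0.5]
grip_width: 0.602
```

```bash
python3 -c "
from h import *
st()"
```

```text
t 13.33 TCP stand mm [-60.7   7.6 117.1] F stand [ 0.01  0.38 -0.55] grip 0.6
tool axes in stand (cols) [[1.0, 0.001, -0.0], [0.001, -1.0, 0.002], [-0.0, -0.002, -1.0]] tip73 [-60.7   7.7  44.1] q [-0.27  0.34 -0.37  0.86 -0.    1.47]
```

servo_tool([
  {"linear": [0.006, 0, 0.002], "rot": [0, 0, 0], "jaw": 60},
  {"linear": [0.006, 0, 0], "rot": [0, 0, 0], "jaw": 60},
  {"linear": [0.006, 0, 0], "rot": [0, 0, 0], "jaw": 60},
  {"linear": [0.006, 0, 0], "rot": [0, 0, 0], "jaw": 60},
  {"linear": [0.003, 0, 0], "rot": [0, 0, 0], "jaw": 60},
  {"linear": [0.003, 0, 0], "rot": [0, 0, 0], "jaw": 60},
  {"linear": [0.003, 0, 0], "rot": [0, 0, 0], "jaw": 60},
  {"linear": [0.003, 0, 0], "rot": [0, 0, 0], "jaw": 60},
  {"linear": [0.003, 0, 0], "rot": [0, 0, 0], "jaw": 60},
  {"linear": [0.003, 0, 0], "rot": [0, 0, 0], "jaw": 60},
])

```text
clock: 14.17
position: [0.5698, -0.0488, 0.1173]
orientation: [0.001, 0.766, 0.643, -0.0]
contact_force: [-0.9, -2.7, 2.6]
grip_width: 0.599
```

servo_tool([
  {"linear": [0.003, 0, 0], "rot": [0, 0, 0], "jaw": 60},
  {"linear": [0.003, 0, 0], "rot": [0, 0, 0], "jaw": 60},
  {"linear": [0.003, 0, 0], "rot": [0, 0, 0], "jaw": 60},
  {"linear": [0.003, 0, 0], "rot": [0, 0, 0], "jaw": 60},
])

```text
clock: 14.5
position: [0.5718, -0.0368, 0.1171]
orientation: [0.001, 0.766, 0.643, -0.0]
contact_force: [-0.9, -4.0, 4.7]
grip_width: 0.603
```

servo_tool([
  {"linear": [-0.01, 0, 0], "rot": [0, 0, 0], "jaw": 60},
  {"linear": [-0.02, 0, 0], "rot": [0, 0, 0], "jaw": 60},
  {"linear": [-0.02, 0, -0.02], "rot": [0, 0, 0], "jaw": 60},
  {"linear": [-0.03, 0, -0.03], "rot": [0, 0, 0], "jaw": 60},
  {"linear": [-0.03, 0, -0.03], "rot": [0, 0, 0], "jaw": 60},
  {"linear": [-0.03, 0, -0.03], "rot": [0, 0, 0], "jaw": 60},
  {"linear": [-0.03, 0, -0.03], "rot": [0, 0, 0], "jaw": 60},
  {"linear": [-0.03, 0, -0.03], "rot": [0, 0, 0], "jaw": 60},
  {"linear": [0, 0, 0], "rot": [0, 0, 0], "jaw": 60},
])

```text
clock: 15.25
position: [0.5391, -0.2364, 0.2903]
orientation: [0.006, 0.767, 0.641, 0.002]
contact_force: [0.6, -1.3, 0.2]
grip_width: 0.599
```

```bash
python3 - <<'E'
from h import *
s,p,T=st()
c=camera("top");i=c["img"][...,::-1];j=camera("scene")["img"][...,::-1]
cv2.imwrite("pics/c11.png",np.hstack([cv2.resize(i[145:245,230:330],(400,400),interpolation=cv2.INTER_CUBIC),cv2.resize(j[160:310,190:340],(400,400),interpolation=cv2.INTER_CUBIC)]))
E
```

```text
t 15.25 TCP stand mm [-209.6    3.6  290.3] F stand [-1.17 -0.79  0.23] grip 0.6
tool axes in stand (cols) [[1.0, -0.004, -0.005], [-0.004, -1.0, -0.011], [-0.005, 0.011, -1.0]] tip73 [-210.     2.8  217.3] q [-0.52  0.21 -0.14  1.21 -0.    1.23]
```

View pics/c11.png

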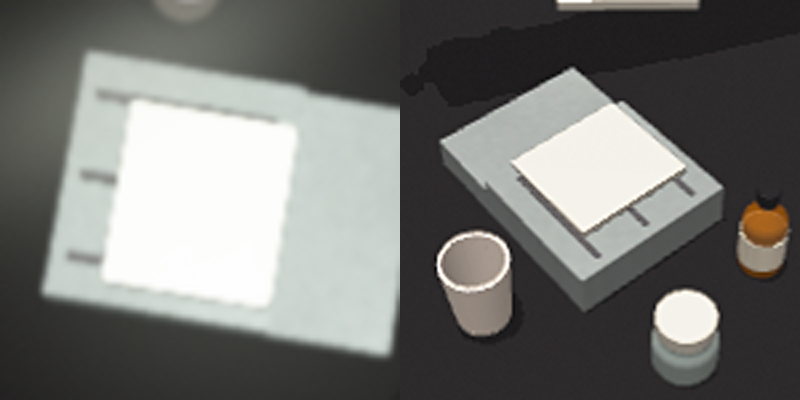

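```bash
python3 - <<'E'
from h import *
from station import hand_in
c=camera("top")
f=lambda p:np.array(p,float)/4-0.5+0.125+[230,145]
ca=px2w(c,f([(133,98),(298,126),(270,307),(103,282)]),.050);print((1e3*(ca-O)@RS).round(1))
print(hand_in())
E
```

```text
[[102.2 -49.3  50. ]
 [  2.2 -49.   50. ]
 [  1.9  61.4  50. ]
 [101.3  63.   50. ]]
the job is handed in; nothing more can be done
None
```

The carrier now lies flat, slides down, on the upper step, and I handed the job in at about 15 s of the 48 s allowed. I slid it square to the wall, tipped it up from under its overhanging edge with both fingertips, and pushed it over. I then nudged it about 23 mm further so that no edge overhangs the wall.

**Last checks:**
- **Position:** the corners measured in the top view sit at stand x +2 to +102 mm and y −49 to +63 mm. At the expected 50 mm height the outline comes out at the right size, 100 × 110–112 mm, and square to the stand.
- **Surroundings:** the beaker, bottle and jar look undisturbed in the last picture, and the gripper is well clear of everything.
- **Forces:** the readings between moves stayed under about 7 N, and no limit was reported.

**Didn't go as planned:** in the final nudge the tool read about 5 N upward and sat about 2 mm higher than commanded. The fingertips were probably pressing lightly on the carrier's top or on the step edge, not only on the carrier's end face. The carrier still moved straight and stayed flat. The hand-in gave no verdict.

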